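Hold a flanged bush home in the sprung bench nest

TASK

Get the flanged bronze bush ready for gauging in the bench nest. First close the two hinged collar halves by their red lugs until their edges meet; then stand the bush, flange down, in the closed collar on the blue sprung ring, press it down as far as the ring goes, and finish while still holding the bush pressed fully home, upright, with the collar closed. Leave the loose steel flange and the bearing where they are.

Things in the scene. Friction and masses are not known exactly. Their poses are not given: they have to be found in the camera images.
- bush_nest: fixed bench nest: dark steel plate, x -76 to +60, y +-55 mm, top at 14 mm, with an aluminium spring housing (54 mm across, to 32 mm high; sensor stub at +y, to y = 60) under a split collar. Origin on the worktop on the collar's vertical axis; z up; +x from the red lugs to the hinge post (at x = +40 mm, 60 mm tall), on which both halves swing; y to the left half
- collar_mouth (a point): centre of the closed collar's mouth: on the axis, 50 mm above the worktop, level with the collar's top face; axes as the nest's. Collar: 34 to 50 mm high, 62 mm outside, bore 45 mm (49 mm in the top 3 mm as a lead-in)
- shell_left (a joint): angle (rad) of the left (+y) collar half: 0 = closed on the mid plane y = 0 of the nest, grows as it opens; starts open by 0.14 to 0.24. The hinge has friction (0.2 N m) and stays where it is left; it has a stop at 0.
- shell_right (a joint): the same for the right (-y) half: 0 = closed, grows as it opens towards -y; own start 0.14 to 0.24
- lug_left (a point): point on the outer face of the left half's red lug, 88 mm from the hinge axis (48 mm from the collar axis when closed), 55 mm above the worktop. The lug is an upright tab 33 mm long (radially), 7.4 mm thick, 38 to 64 mm above the worktop
- lug_right (a point): the same on the right half's lug. With both halves closed the lugs lie side by side along the nest's -x, 28 to 61 mm from the collar axis, 16 mm thick together, and can be pinched from above; open, they measure up to 64 mm over their outer faces
- seat_ring (a joint): travel (m) of the blue sprung ring inside the collar: 0 = up, 0.010 = fully down on its stop. The spring pushes up with about 6 N at the start of travel and 14 N at the stop (800 N/m).
- seat_top (a point): centre of the ring's flat top face (41 mm across, on the collar's axis), which moves with it: 46 mm above the worktop when up, 36 mm when fully down (14 mm below the collar's top)
- bronze_bush: flanged bronze bush standing upright, 36 mm tall: flange 40 mm across and 5 mm thick at the bottom, barrel 32 mm across above it; about 0.11 kg; origin at the centre of its underside, z up. Gripped with the fingertips at least 17 mm above its underside, the fingers stay clear above the collar when it is home.
- flange: bystander: grey turned steel flange lying flat, 66 mm across with a 36 mm hub, 25 mm tall; origin at the centre of its underside. Leave it where it is.
- bearing: bystander: ball bearing lying flat, 42 mm across, 12 mm tall; origin at the centre of its underside. Leave it where it is.

How it is judged (in metres and radians):
On the way:
1. both collar halves are closed edge to edge while the bush is still outside the nest (value of joint each of shell_left, shell_right below 0.05 rad and horizontal distance between bronze_bush and collar_mouth above 0.06 m), for 0.2 s.
At the end, for the whole second after the job is handed in: Both collar halves closed (each within 0.05 rad); the bush stands flange down on the sprung ring inside the collar, within 5 mm of its axis, upright within 0.1 rad and still; the ring is pressed down at least 7.8 of its 10 mm; the fingers are still holding or pressing the bush with more than 4 N (value of joint each of shell_left, shell_right below 0.05 rad and value of joint seat_ring above 0.0078 m and horizontal distance between bronze_bush and seat_top below 0.005 m and z of bronze_bush in the frame of seat_top between -0.003 and 0.003 m and z of bronze_bush in the frame of bush_nest below 0.04 m and angle between bronze_bush's own z axis and vertical below 0.1 rad and linear speed of bronze_bush below 0.02 m/s and contact force between the fingers and bronze_bush above 4 N); the arm keeps its last pose, push and grip.
It fails at once if the flange or the bearing is shifted by more than 15 mm (distance of any of flange, bearing from where it was at the start of the episode above 0.015 m).
It also fails if it takes over 51 s, if anything falls off the work surface, if the arm or the gripper's body presses on something with over 40 N, if the wrist force passes 120 N, or if a joint passes its speed limit or range.

ROBOT

A 6-joint arm with a two-finger parallel gripper is mounted at the origin on a cart in front of the work surface, level with it; the furniture and walls round the work are solid. World frame = base frame: x ahead of the robot, y to its left, z up, the work surface at z = 0. Lengths are in mm, angles in rad, forces in N, time in s.
With the tool pointing down it reaches from about 200 to 875 mm from the base axis. Payload 3.4 kg.
Tool frame: the origin (TCP) lies midway between the tips of the shut fingers; the grasp point (between the pads) lies 19 mm behind it (bot.pinch_z is the z of the grasp point in the tool frame, in mm); z points along the fingers, y is the line along which they close (so a half turn about z gives the same grasp; the last joint's range is limited). The gripper opens to 94 mm and grips with 3 to 60 N. Pads are 16 mm wide; open, the fingers measure 119 mm over their backs; the gripper's body (75 mm by 177 mm) begins 78 mm behind the grasp point.
Start: joints at [-1.241, 0.276, 1.505, -0, 1.361, -0.121], TCP at [250.524, -517.594, 205.493] pointing down, gripper open.
Joint ranges: [-2.89, 2.89], [-0.75, 2.08], [0.22, 2.7], [-1.18, 4.32], [0.11, 2.71], [-2.7, 2.7]. Speed limits (rad/s): [2.57, 2.57, 3.14, 3.14, 3.14, 3.14].

INTERFACE

Orientations are given as a rotation vector (axis times angle).
In Python, from rig import bot gives the robot as it stands. Calls block until the motion is done:
- bot.move_ptp(position, orientation): joint-space move of the TCP to a pose.
- bot.line_to(position, rot=None, v=150, max_force=None): straight line of the TCP; rot=None keeps the orientation; v is the mean speed in mm/s. With max_force (N) it stops when the force on the tool has changed by that much, and returns True; else False.
- bot.move_joints(angles): joint-space move.
- bot.release() and bot.gripper_close(): open the fingers fully, or close them until they stop; the grip force is fixed at half the most.
- bot.sleep(seconds).
- bot.solve_ik(position, orientation): joint angles nearest the present ones, or None.
- bot.camera(name): name is "scene" or "top"; returns a dict with "pixels" (480x640x3 uint8, red, green, blue), "mtx" (3x3 intrinsics, pixels), "rvec" (rotation vector, rad) and "tvec" (3), from world to camera coordinates, as OpenCV has them. Camera axes: x right, y down, z forward; pixel columns grow to the right and rows downward; lengths in mm; the calibration is good to about 2 mm. A picture is of the moment at which its call begins. There is no depth.
A pose or a line that the arm cannot do raises bot.IKError and nothing moves.
- bot.sign_off(): hands the job in; it is judged then, once.
Readings, each from a call of its own:
- bot.current_time(): time.
- bot.current_joints(): joint angles.
- bot.current_joint_velocities(): joint speeds.
- bot.current_joint_torque(): joint torques, N m.
- bot.current_tcp_pos(): TCP position.
- bot.current_ee_rot(): TCP orientation.
- bot.current_wrist_force(): force on the tool from outside, world axes, zero at the start.
- bot.current_moment(): the same for the moment, N m.
- bot.current_opening(): opening from 0.0 (shut) to 1.0 (fully open).
- bot.current_finger_force(): force on a finger pad.
Only numpy, scipy, OpenCV 4.12 (cv2) and the standard library are available. Lean on these libraries where they do the work, as an engineer would, in place of code of your own. Each camera call takes 0.05 s, during which the arm holds its last target. There are 200 camera calls.

## Working session

There is one attempt and no reset: what is moved stays moved. The work goes in short steps, each a Python script; the robot and the scene stay as the last script left them, time stands still between calls to the robot, and variables do not carry over. Pictures are saved under pics/ and viewed, at most 10 in all, crops included, and the job is handed in when it is done.

```bash
ls; mkdir -p pics
python3 - <<'E'
from rig import bot
import cv2
for n in("scene","top"):
    c=bot.camera(n); cv2.imwrite(f"pics/{n}0.png",c["pixels"][...,::-1]); print(n,c["mtx"].tolist(),c["rvec"],c["tvec"])
print(bot.current_time(),bot.pinch_z,bot.current_ee_rot(),bot.current_wrist_force())
E
```

```text
pics
rig.py
scene [[589.4474703006408, 0.0, 317.760048981116], [0.0, 589.4474703006408, 242.13844699314888], [0.0, 0.0, 1.0]] [ 1.25775481 -2.36047509  0.88124809] [199.66962889 424.94805555 757.24029718]
top [[447.65630349881707, 0.0, 322.0011228414638], [0.0, 447.65630349881707, 244.69404521285253], [0.0, 0.0, 1.0]] [ 2.20878381 -2.14638283  0.1146618 ] [-132.05396359  543.56380836  865.39155027]
0.1 -18.8 [-3.06053228e+00 -7.01778709e-01  2.89279387e-04] [-0.25491364  0.21966781  0.11530279]
```

View pics/scene0.png

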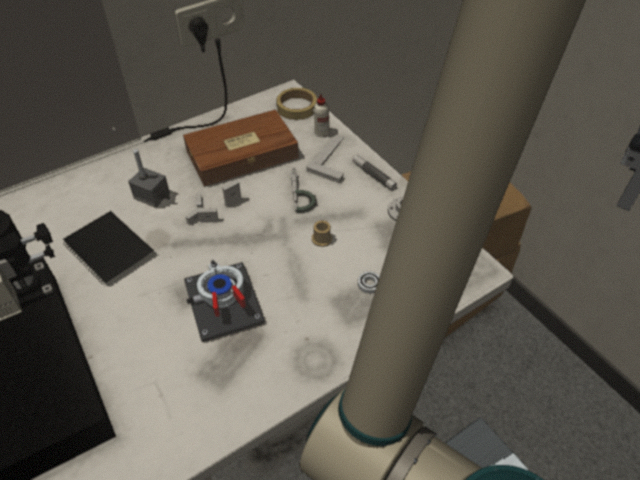

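View pics/top0.png

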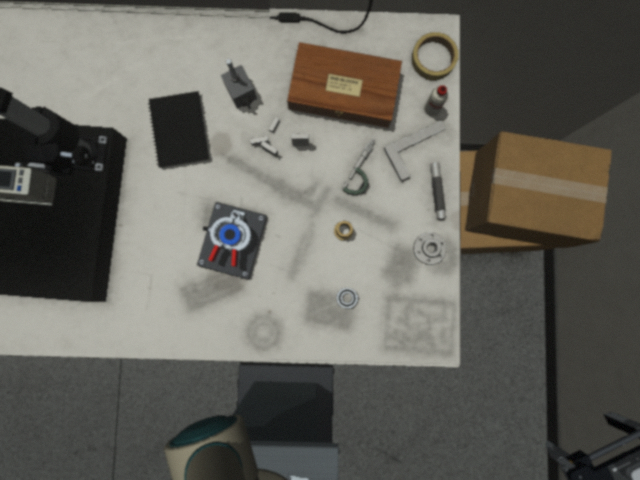

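The scene view shows the nest near (220,295) with its red lugs at (215,302) and (238,293), and the bush at (321,233). In the top view the nest is at (232,238), the bush at (344,230), the bearing at (347,298) and the flange at (431,248). I'll crop and enlarge next.

```bash
cat > h.py <<'E'
import numpy as np, cv2
from rig import bot
def ray(c,uv):
    R=cv2.Rodrigues(np.array(c["rvec"]))[0]; t=np.array(c["tvec"]).ravel()
    p=cv2.undistortPoints(np.array(uv,float).reshape(-1,1,2),c["mtx"],None).reshape(-1,2)
    return -R.T@t, np.c_[p,np.ones(len(p))]@R
def plane(c,uv,z):
    o,d=ray(c,uv); return o+d*((z-o[2])/d[:,2])[:,None]
def tri(c1,uv1,c2,uv2):
    P=[c["mtx"]@np.c_[cv2.Rodrigues(np.array(c["rvec"]))[0],np.array(c["tvec"]).ravel()] for c in(c1,c2)]
    X=cv2.triangulatePoints(P[0],P[1],np.array(uv1,float).reshape(-1,2).T,np.array(uv2,float).reshape(-1,2).T)
    return (X[:3]/X[3]).T
def blobs(img,lo,hi,roi,amin=15):
    x0,y0,x1,y1=roi; h=cv2.cvtColor(img[y0:y1,x0:x1],cv2.COLOR_RGB2HSV)
    m=cv2.inRange(h,np.array(lo),np.array(hi))
    cs=cv2.findContours(m,cv2.RETR_EXTERNAL,cv2.CHAIN_APPROX_NONE)[0]
    return [k+[x0,y0] for k in cs if cv2.contourArea(k)>=amin]
E
python3 - <<'E'
from h import *
S=bot.camera("scene");T=bot.camera("top")
import pickle; pickle.dump((S,T),open("c0.pkl","wb"))
for n,c,rn,rb in(("S",S,(175,250,275,350),(300,210,345,255)),("T",T,(190,195,275,285),(325,210,365,250))):
    for nm,lo,hi,r in(("red",(0,150,80),(8,255,255),rn),("red2",(172,150,80),(180,255,255),rn),("blue",(105,130,60),(125,255,255),rn),("plate",(0,0,0),(180,255,85),rn),("bush",(8,90,50),(28,255,255),rb)):
        for k in blobs(c["pixels"],lo,hi,r):
            M=cv2.moments(k); print(n,nm,M["m00"],round(M["m10"]/M["m00"],1),round(M["m01"]/M["m00"],1),np.round(cv2.minAreaRect(k)[1],1),round(cv2.minAreaRect(k)[2],1),cv2.boundingRect(k))
a=cv2.resize(S["pixels"][250:350,175:275],(400,400),interpolation=2);b=cv2.resize(T["pixels"][195:285,190:280],(400,400),interpolation=2)
d=cv2.resize(S["pixels"][210:260,296:346],(200,200),interpolation=2);e=cv2.resize(T["pixels"][205:255,320:370],(200,200),interpolation=2)
f=np.zeros((600,800,3),np.uint8);f[:400,:400]=a;f[:400,400:]=b;f[400:,:200]=d;f[400:,400:600]=e
cv2.imwrite("pics/crop1.png",f[...,::-1])
E
```

```text
S red 49.5 214.7 301.6 [16.2  4.3] 85.9 (212, 293, 6, 17)
S red 76.0 238.2 294.3 [20.8  6.7] 56.3 (233, 286, 12, 20)
S blue 314.0 219.2 283.7 [18. 22.] 90.0 (208, 275, 23, 19)
S plate 49.5 223.5 294.3 [ 6.5 18.8] 57.3 (217, 285, 15, 15)
S plate 76.0 219.0 283.1 [ 8. 12.] 90.0 (213, 279, 13, 9)
S plate 26.5 205.3 284.6 [13.  5.] 90.0 (203, 278, 6, 14)
S plate 2570.0 226.0 312.1 [67.  69.1] 73.6 (185, 263, 80, 79)
S bush 194.0 320.6 230.5 [15.  24.2] 7.1 (313, 221, 17, 25)
T red 47.5 233.6 257.3 [15.  4.] 90.0 (232, 250, 5, 16)
T red 49.0 212.9 253.2 [ 4.3 15.2] 23.2 (209, 246, 9, 15)
T blue 307.0 229.4 234.1 [20. 20.] 90.0 (219, 224, 21, 21)
T plate 3385.0 232.6 241.1 [59.5 66.8] 15.9 (198, 204, 69, 75)
T bush 205.0 343.2 229.9 [15.6 17. ] 45.0 (335, 222, 18, 17)
```

View pics/crop1.png

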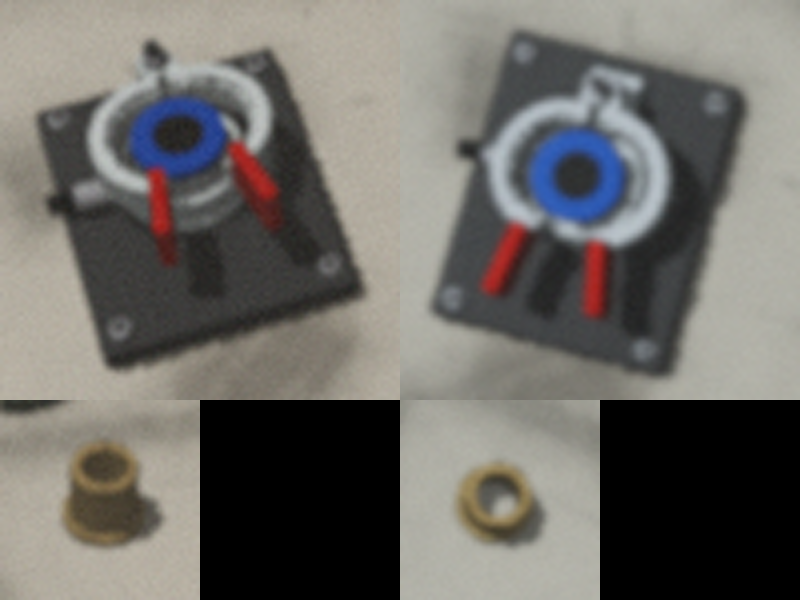

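The crop shows the hinge post at the top, the two open lugs, the plate's four screws, and the bush standing flange down. I'll triangulate these points.

Run:
```python
from h import *
import pickle; S,T=pickle.load(open("c0.pkl","rb"))
fs=lambda u,v,x0=175,y0=250:(x0+u/4-.4,y0+v/4-.4)
ft=lambda u,v:(190+(u-400)/4.444-.4,195+v/4.444-.4)
s=[fs(*p) for p in[(60,120),(255,65),(331,263),(119,327)]];t=[ft(*p) for p in[(525,55),(716,102),(643,349),(453,297)]]
X=tri(S,s,T,t);print("screws",X.round(1).tolist());c=X.mean(0);print("centre",c)
d=(X[0]+X[1]-X[2]-X[3]);print("yaw x",np.arctan2(d[1],d[0]));e=X[0]+X[3]-X[1]-X[2];print("yaw y-90",np.arctan2(-e[0],e[1]))
y=np.arctan2(d[1],d[0]);print("axis from plate",c+8*np.array([np.cos(y),np.sin(y),0]))
K={}
for n,c,r in(("S",S,(175,250,275,350)),("T",T,(190,195,275,285))):
    k=max(blobs(c["pixels"],(105,130,60),(125,255,255),r),key=cv2.contourArea);E=cv2.fitEllipse(cv2.convexHull(k));K[n]=E[0];print(n,E,plane(c,E[0],46)[0])
print("ring",tri(S,K["S"],T,K["T"]))
# lug tops: outer (far from hinge) and inner ends
print("lugs L out,in R out,in",tri(S,[fs(167,230),fs(157,172),fs(275,192),fs(237,147)],T,[ft(492,291),ft(519,225),ft(596,315),ft(598,243)]).round(1).tolist())
print("bush top",tri(S,[fs(105,67,296,210)],T,[(344.1,228.8)]), plane(T,[(344.1,228.8)],36),plane(S,[fs(105,67,296,210)],36))
for n,c,r in(("S",S,(300,210,345,255)),("T",T,(325,210,365,250))):
    im=c["pixels"];k=max(blobs(im,(8,90,50),(28,255,255),r),key=cv2.contourArea);print(n,cv2.boundingRect(k),plane(c,cv2.convexHull(k).reshape(-1,2),5)[:,:2].round(0).tolist() if n=="T" else"")
print("bearing",plane(T,[(347,298)],12),"flange",plane(T,[(431,248)],20))
```

```text
screws [[618.9, 97.2, 15.5], [600.3, 9.6, 12.9], [486.0, 36.5, 17.2], [507.8, 124.2, 15.9]]
centre [553.24715363  66.86931538  15.37568543]
yaw x -0.2344011884122615
yaw y-90 -0.22664519272733696
axis from plate [561.0283824   65.01123065  15.37568543]
S ((219.0723419189453, 283.8129577636719), (18.932931900024414, 23.111434936523438), 77.23490905761719) [559.41400656  65.89143536  46.        ]
T ((229.470947265625, 234.01649475097656), (20.23896598815918, 20.81905746459961), 103.25849914550781) [560.89033184  64.54772919  46.        ]
ring [[561.27167253  65.18345665  43.38401224]]
lugs L out,in R out,in [[508.3, 95.4, 62.3], [536.8, 85.3, 61.5], [499.3, 50.4, 63.8], [530.3, 51.5, 60.6]]
bush top [[ 579.31875494 -158.98938853   35.41789485]] [[ 579.07970805 -159.16813704   36.        ]] [[ 578.97949614 -158.56591735   36.        ]]
S (313, 221, 17, 25) 
T (335, 222, 18, 17) [[597.0, -167.0], [591.0, -173.0], [587.0, -175.0], [581.0, -177.0], [579.0, -177.0], [575.0, -175.0], [566.0, -167.0], [564.0, -159.0], [564.0, -153.0], [568.0, -147.0], [574.0, -143.0], [582.0, -142.0], [588.0, -144.0], [595.0, -150.0], [597.0, -156.0]]
bearing [[ 442.72572262 -169.64348856   12.        ]] flange [[ 547.47143022 -335.83400491   20.        ]]
```

```bash
cat >> h.py <<'E'
AX=np.array([560.9,65.0]); YAW=-0.232; BU=np.array([579.2,-159.0])
nx=np.array([np.cos(YAW),np.sin(YAW)]); ny=np.array([-nx[1],nx[0]])
def down(yaw):
    x=np.array([np.cos(yaw),np.sin(yaw),0]); z=np.array([0,0,-1.]); return cv2.Rodrigues(np.c_[x,np.cross(z,x),z])[0].ravel()
# tool y along the nest's y; of the two half turns take the one with the last joint nearer its middle
def best(p):
    return min((r for r in(down(YAW),down(YAW+np.pi)) if bot.solve_ik(p,r) is not None),key=lambda r:abs(bot.solve_ik(p,r)[5]))
E
python3 - <<'E'
from h import *
p=AX-48*nx
r=best([*p,150]);print(r,bot.solve_ik([*p,150],r))
bot.move_ptp([*p,150],r)
print(bot.current_time(),bot.line_to([*p,40],v=100,max_force=15),bot.current_tcp_pos(),bot.current_wrist_force())
bot.gripper_close();bot.sleep(.3)
print(bot.current_time(),bot.current_opening()*94,bot.current_finger_force(),bot.current_wrist_force(),bot.current_moment(),bot.current_tcp_pos())
E
```

```text
[0.36360801 3.12047971 0.        ] [ 1.28946213e-02  2.31966372e-01  1.71074712e+00 -4.44089210e-16
  1.19887916e+00 -1.32590171e+00]
2.525 False [514.76644777  76.05017114  40.55164905] [ 0.01079192 -0.04708942  0.61006402]
5.2667 14.467884880797971 30.0052347779274 [-4.80584989  2.55224184 -1.0657969 ] [ 0.54645356  0.69377269 -0.0159555 ] [513.22640881  76.57769016  39.65196532]
```

Run:
```python
from h import *
bot.release()
p=bot.current_tcp_pos();bot.line_to([p[0],p[1],130],v=150)
r=best([*BU,120]);bot.move_ptp([*BU,120],r);print(bot.current_time(),bot.current_joints())
S=bot.camera("scene");T=bot.camera("top")
import pickle;pickle.dump((S,T),open("c1.pkl","wb"))
f=np.zeros((400,800,3),np.uint8)
f[:,:400]=cv2.resize(S["pixels"][250:350,175:275],(400,400),interpolation=2);f[:,400:]=cv2.resize(T["pixels"][195:285,190:280],(400,400),interpolation=2)
cv2.imwrite("pics/crop2.png",f[...,::-1])
K={}
for n,c,q in(("S",S,(175,250,275,350)),("T",T,(190,195,275,285))):
    k=blobs(c["pixels"],(105,130,60),(125,255,255),q)
    if k: K[n]=cv2.fitEllipse(cv2.convexHull(max(k,key=cv2.contourArea)))[0];print(n,plane(c,K[n],46))
    for k in blobs(c["pixels"],(0,150,80),(8,255,255),q): print("red",n,cv2.minAreaRect(k))
```

```text
9.625 [-3.83406390e-01  3.71432130e-01  1.58231771e+00  1.12939701e-04
  1.18822502e+00  1.41878615e+00]
S [[560.3908899   65.68459349  46.        ]]
red S ((225.61767578125, 301.47064208984375), (21.10059928894043, 9.701424598693848), 75.96376037597656)
T [[561.00325342  65.0953843   46.        ]]
red T ((221.26412963867188, 256.0754699707031), (8.791075706481934, 15.659103393554688), 15.945395469665527)
```

View pics/crop2.png

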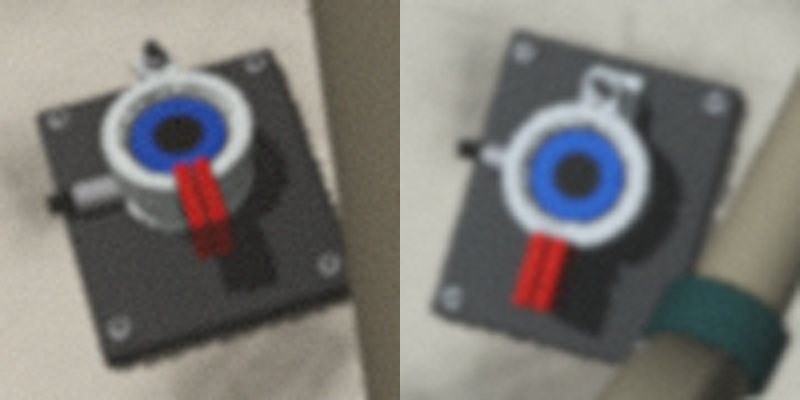

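The collar is closed: both views show the lugs side by side, at scene (226,301) and top (221,256). Next I pick up the bush.

Run:
```python
from h import *
print(bot.line_to([*BU,18.5],v=100,max_force=12),bot.current_tcp_pos())
bot.gripper_close();bot.sleep(.2);print(bot.current_opening()*94,bot.current_finger_force(),bot.current_tcp_pos())
p=bot.current_tcp_pos();bot.line_to([p[0],p[1],110],v=120)
r=bot.current_ee_rot();bot.line_to([*AX,110],v=150);bot.sleep(.3)
print(bot.current_time(),bot.current_opening()*94,bot.current_tcp_pos(),bot.current_wrist_force(),bot.current_moment())
S=bot.camera("scene");T=bot.camera("top")
import pickle;pickle.dump((S,T),open("c2.pkl","wb"))
f=np.zeros((400,800,3),np.uint8)
f[:,:400]=cv2.resize(S["pixels"][230:330,175:275],(400,400),interpolation=2);f[:,400:]=cv2.resize(T["pixels"][195:285,190:280],(400,400),interpolation=2)
cv2.imwrite("pics/crop3.png",f[...,::-1])
for n,c,q in(("S",S,(175,210,275,350)),):
    for k in blobs(c["pixels"],(8,90,50),(28,255,255),q,5): print(n,cv2.boundingRect(k),cv2.contourArea(k))
```

```text
False [ 579.80276026 -159.24033222   19.15975465]
30.76973571453234 29.99834176342688 [ 579.20860202 -159.00957145   18.48342456]
14.95 31.42032330816058 [560.93046919  64.60346207 109.97611047] [-0.64866813 -0.29836818 -0.33711506] [0.01520148 0.07253414 0.00580332]
```

View pics/crop3.png

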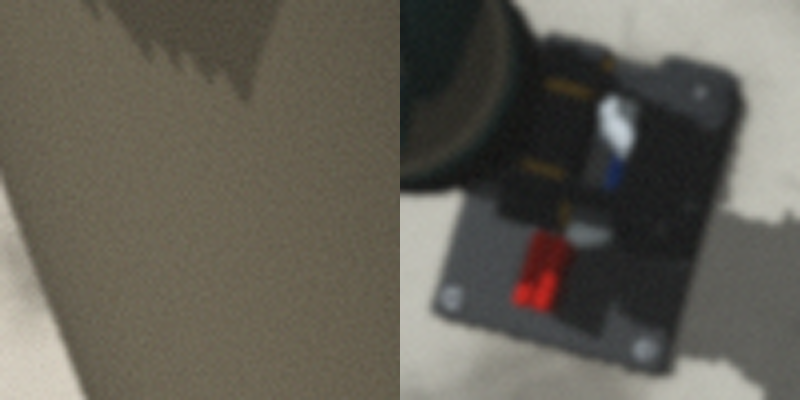

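The arm hides both views of the bush, but opening and moment look right for a firm hold. I'll lower with a force guard.

Run:
```python
from h import *
A=AX+[0,.1]
bot.line_to([*A,74],v=80);bot.sleep(.3);f0=bot.current_wrist_force()
print(bot.line_to([*A,60],v=20,max_force=5),bot.current_tcp_pos(),bot.current_wrist_force()-f0,bot.current_moment(),bot.current_opening()*94)
```

```text
True [560.86161889  65.10180476  63.02692656] [-0.20164177  0.5330746   6.11201675] [ 0.10863374  0.10171651 -0.01641736] 30.581702524542187
```

Run:
```python
from h import *
A=AX+[0,.1]
for z in(60,57,55,54,53,52):
    s=bot.line_to([*A,z],v=20,max_force=20);bot.sleep(.2)
    print(z,s,bot.current_tcp_pos().round(2),bot.current_wrist_force().round(1),bot.current_moment().round(2),round(bot.current_opening()*94,2))
    if bot.current_wrist_force()[2]>22: break
print(bot.current_time())
```

```text
60 False [560.89  65.06  60.97] [-3.2  0.3  8.1] [ 0.04  0.37 -0.01] 30.74
57 False [560.96  65.11  58.34] [-2.6  0.2  9.3] [ 0.05  0.51 -0.03] 31.0
55 False [560.96  65.07  56.61] [-3.  -0.7 10. ] [0.08 0.52 0.01] 30.59
54 False [560.95  65.12  55.7 ] [-3.3  0.  11.3] [ 0.02  0.6  -0.01] 30.98
53 False [560.96  65.08  54.84] [-3.2  0.7 12.3] [0.   0.63 0.03] 30.58
52 False [561.01  65.08  54.38] [-4.   0.8 14.4] [ 0.02  0.76 -0.02] 30.81
19.2917
```

Run:
```python
from h import *
def st(*a): bot.sleep(.3);print(*a,bot.current_tcp_pos().round(2),bot.current_wrist_force().round(1),bot.current_moment().round(2),round(bot.current_opening()*94,2))
A=AX+[0,.1]
for dx,z in((-.7,51.5),(-1.4,51.5),(-1.4,50.5)):
    bot.line_to([A[0]+dx,A[1],z],v=15,max_force=20);st(dx,z)
print(bot.current_time())
S=bot.camera("scene");T=bot.camera("top")
f=np.zeros((400,800,3),np.uint8)
f[:,:400]=cv2.resize(S["pixels"][230:330,175:275],(400,400),interpolation=2);f[:,400:]=cv2.resize(T["pixels"][195:285,190:280],(400,400),interpolation=2)
cv2.imwrite("pics/crop4.png",f[...,::-1])
```

```text
-0.7 51.5 [560.99  65.08  54.34] [-3.  -0.1 16.9] [-0.01  0.74  0.08] 30.3
-1.4 51.5 [560.95  65.08  54.36] [-3.4 -0.3 16. ] [ 0.06  0.53 -0.01] 30.72
-1.4 50.5 [561.    65.08  54.28] [-4.   0.2 20.9] [ 0.02  0.8  -0.  ] 30.7
20.9417
```

View pics/crop4.png

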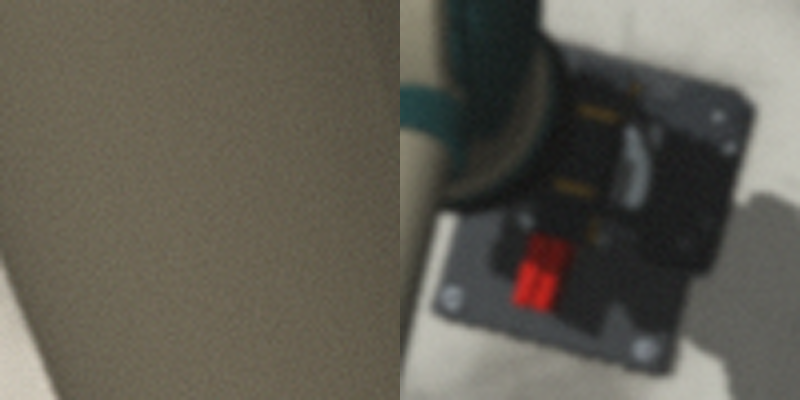

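The top view still shows the lugs together near (221,256). The tool stays at 54.3 mm while the force climbs to 21 N, so the ring is on its stop and the bush hasn't slipped.

Run:
```python
from h import *
print(bot.current_finger_force(),bot.current_wrist_force(),bot.current_joint_velocities().round(3));print(bot.sign_off())
```

```text
30.02614735693669 [-3.4920659   0.44542273 21.2655652 ] [-0.001 -0.001  0.001 -0.003 -0.001 -0.   ]
the job is handed in; nothing more can be done
None
```

I closed the collar and handed the job in at about 21 s with the bush held in it at about 30 N grip and 21 N downforce; the ring being on its stop is inferred from the tool's height and force, since the arm hid the bush from both cameras, and the sign-off gave no verdict.

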